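# Stopper and clamp the cleaning-fluid tank

### The job

Close up the cleaning-fluid tank: take the blue stopper out of its slanted stand and lower it upright into the tank's open neck until it is fully home, only then letting go of it. Then tighten the two clamp knobs on the tank's cover clockwise to their end stops, first the red one, then the yellow one. Do not disturb the parts and tools lying about on the bench.

Things in the scene. Friction and masses are not known exactly. Their poses are not given: they have to be found in the camera images.
- stopper: loose stopper of about 60 g, origin at the centre of its small end, z along its axis towards its grip: a white tapered plug (radius 9 mm at the origin to 13.8 mm at 28 mm up), then a blue flange of radius 21 mm and 6 mm thick (28 to 34 mm), then a blue round grip of radius 11 mm and 42 mm long (34 to 76 mm). It starts in the stand, leaning 30 degrees with the stand
- stopper_grip (a point): middle of the part of the stopper's grip to take hold of: on its axis, 56 mm from the small end, 22 mm above the flange's top, 20 mm below the top of the grip; z along the axis towards the grip's top
- stopper_seat (a point): centre of the underside of the stopper's flange, on its axis, 28 mm from the small end; meets neck_rim when fully home
- stand: fixed stopper stand, origin on the bench under its centre; base plate 110 x 75 x 10 mm with a black block 56 x 56 x 34 mm slanted so that its hole's axis (diameter 31 mm, right through) leans 30 degrees from vertical towards the stand's -x; the middle of the block's upper face is at (-17, 0, 59) mm; the stopper's flange rests on that face
- tank: fixed white tank with an aluminium cover, 100 mm (x) by 260 mm (y) by 65 mm high, origin on the bench under its centre; upright steel neck in the middle of the cover, outer radius 21 mm, bore radius 15.5 mm, 35 mm high and open at the top
- neck_rim (a point): centre of the neck's mouth, at the height of its rim, 100 mm above the bench and 35 mm above the cover; z up along the neck
- red_knob_grip (a point): grip point of the red clamp knob, on its vertical axis, 102 mm above the bench, 7 mm below the knob's top. The grip is a bar 42 mm long (this point's x), 14 mm wide (y), 32 mm high, on a disc of radius 22 mm whose top is 23 mm below this point. It stands 90 mm from the neck on the cover's long centre line; which end has the red knob varies
- yellow_knob_grip (a point): grip point of the yellow clamp knob, on its vertical axis, 102 mm above the bench, 7 mm below the knob's top. The grip is a bar 42 mm long (this point's x), 14 mm wide (y), 32 mm high, on a disc of radius 22 mm whose top is 23 mm below this point. It stands 90 mm from the neck on the cover's long centre line; which end has the yellow knob varies
- red_knob (a joint): turn of the red knob, rad: grows as it is turned clockwise seen from above; the end stop is at 1.35 (fully tight); it starts between 0 and 0.3; at 0 the bar lies across the tank
- yellow_knob (a joint): turn of the yellow knob, rad: grows as it is turned clockwise seen from above; the end stop is at 1.35 (fully tight); it starts between 0 and 0.3; at 0 the bar lies across the tank
- fan: bystander, loose: black cooling fan 60 x 56 x 12 mm lying between tank and stand, origin under its centre
- fan_pipe: bystander, loose: black cooling fan 60 x 56 x 12 mm with a flat copper pipe out to 105 mm along its x, origin under the fan's centre, to the left
- speaker: bystander, loose: black speaker module 50 x 32 x 12 mm, origin under its centre, between tank and stand
- spray_bottle: bystander, loose: white bottle with a blue cap, radius 27 mm, 130 mm high, origin under its centre, to the right
- driver: bystander, loose: black-handled screwdriver 190 mm long lying on the bench along its x, origin under its middle, to the right
- screw_dish: bystander, loose: steel dish, radius 36 mm, 22 mm high, origin under its centre, to the left

How it is judged (in metres and radians):
On the way, in this order (a step that is already met when the one before it is completed fails the run):
1. the stopper is held clear of its stand (contact force between the fingers and stopper above 0.5 N and distance between stopper_seat and stand above 0.1 m), for 0.1 s.
2. the stopper, still held, is down in the neck, its flange within 8 mm of the rim (contact force between the fingers and stopper above 0.5 N and horizontal distance between stopper_seat and neck_rim below 0.004 m and z of stopper_seat in the frame of neck_rim below 0.008 m), for 0.1 s.
3. the stopper is fully home and let go (horizontal distance between stopper_seat and neck_rim below 0.004 m and z of stopper_seat in the frame of neck_rim between -0.003 and 0.003 m and angle between stopper's own z axis and vertical below 0.1 rad and contact force between the fingers and stopper below 0.05 N), for 0.1 s.
4. the red knob is at its end stop, the yellow one not yet (value of joint red_knob above 1.27 rad and not (value of joint yellow_knob above 1.27 rad)), for 0.1 s.
5. the yellow knob is at its end stop (value of joint each of red_knob, yellow_knob above 1.27 rad), for 0.1 s.
At the end, for the whole second after the job is handed in: the stopper stands at rest in the neck, within 0.1 rad of upright, its flange within 3 mm of the rim in height and within 4 mm of the neck's centre, and both knobs are turned beyond 1.27 rad (end stop 1.35) (all of step 5 and horizontal distance between stopper_seat and neck_rim below 0.004 m and z of stopper_seat in the frame of neck_rim between -0.003 and 0.003 m and angle between stopper's own z axis and vertical below 0.1 rad and linear speed of stopper below 0.02 m/s); the robot touches nothing.
It fails at once if a bystander (fan, fan with pipe, speaker, bottle, screwdriver or dish) is moved more than 25 mm (distance of any of fan, fan_pipe, speaker, spray_bottle, driver, screw_dish from where it was at the start of the episode above 0.025 m).
It also fails if it takes over 58 s, if anything falls off the work surface, if the arm or the gripper's body presses on something with over 40 N, if the wrist force passes 120 N, or if a joint passes its speed limit or range.

### The arm

A 6-joint arm with a two-finger parallel gripper is mounted at the origin on the work surface. World frame = base frame: x ahead of the robot, y to its left, z up, the work surface at z = 0. Lengths are in mm, angles in rad, forces in N, time in s.
With the tool pointing down it reaches from about 300 to 775 mm from the base axis. Payload 14.6 kg.
Tool frame: the origin (TCP) lies between the finger pads; the fingertips stand manip.nose_length ahead of it and the grasp point (between the pads) lies 11 mm behind it (manip.nose_length is the distance from the TCP to the fingertips, in mm); z points along the fingers, y is the line along which they close (so a half turn about z gives the same grasp; the last joint's range is limited). The gripper opens to 94 mm and grips with 3 to 60 N. Pads are 16 mm wide; open, the fingers measure 119 mm over their backs; the gripper's body (75 mm by 177 mm) begins 78 mm behind the grasp point.
Start: joints at [1.274, 0.3, 1.521, -0, 1.321, -0.067], TCP at [125.279, 535.532, 213.446] pointing down, gripper open.
Joint ranges: [-3.03, 3.03], [-0.79, 2.21], [0.23, 2.52], [-1.04, 4.18], [0, 3.07], [-2.55, 2.55]. Speed limits (rad/s): [2.22, 2.22, 2.57, 3.14, 3.14, 3.14].

### API

Orientations are given as [roll, pitch, yaw] about the fixed x, y, z axes, in that order (R = Rz(yaw) Ry(pitch) Rx(roll)).
In Python, from cell import manip, cams, job gives the robot as it stands.
- The arm moves only by the tool jog_arm, never from a script. Its argument "commands" is a list of rows, each an object of numbers: "dx", "dy", "dz": the shift along the tool's x, y, z each as a share of 40 mm, from -1 to 1; "ax", "ay", "az": the turn, a rotation vector about the tool's x, y, z each as a share of 10 degrees, from -1 to 1; "gripper": the closure, from 0 (fully open) to 1 (shut). A call has 1 to 10 rows; each row shifts and turns the commanded pose from where the row before left it, along the tool's axes as they then stand; what a row does not reach is not made up. A row lasts 1/8 s, in which the tool goes at most 62.5 mm and 10.7 degrees, less where a joint would pass 70% of its speed; a pose out of reach is approached as far as the arm can. A call with a number of a shift or a turn outside -1 to 1 is refused whole. A call with a gripper value outside its range is refused whole. The fingers move at their own pace and stop on an object; "squeeze" is the grip in N (left out, the last holds). Time passes only in rows, so rows that do not move let the fingers close. It gives the time, the measured TCP pose, the force, the opening and the grip force at its end, in the units of the state.
- manip.read_state(): the state, without advancing time (a new reading comes with each control period).
- cams.camera(name): name is "scene" or "top" or "wrist"; returns a dict with "image" (480x640x3 uint8, red, green, blue), "fx", "fy", "cx", "cy" (pixels), "dist_coeffs" ([k1, k2, p1, p2, k3] as OpenCV has them; the pictures are not rectified), "world_to_cam" (4x4, takes a point from world to camera coordinates). Camera axes: x right, y down, z forward; pixel columns grow to the right and rows downward; lengths in mm; the calibration is good to about 2 mm. A picture is of the moment at which its call begins. There is no depth.
- job.sign_off(): hands the job in; it is judged then, once.
The state is a dict: "clock": time; "joints": joint angles; "qd": joint speeds; "effort": joint torques, N m; "eef_pos": TCP position; "eef_rot": TCP orientation; "wrist_force": force on the tool from outside, world axes, zero at the start; "moment": the same for the moment, N m; "finger_gap": finger opening in mm; "finger_force": force on a finger pad.
Only numpy, scipy, OpenCV 4.12 (cv2) and the standard library are available. Lean on these libraries where they do the work, as an engineer would, in place of code of your own. Each camera call takes 0.05 s, during which the arm holds its last target. There are 200 camera calls.

## Working session

There is one attempt and no reset: what is moved stays moved. The work goes in short steps, Python scripts to look and compute and a tool call to move; the robot and the scene stay as the last step left them, time stands still between calls to the robot, and variables do not carry over. Pictures are saved under pics/ and viewed, at most 10 in all, crops included, and the job is handed in when it is done.

Besides the shell and the picture viewer there is one more tool, called after ">>>" in YAML: its name, and indented under it one key for each argument. jog_arm: Moves the arm, as the interface text tells. Shift numbers are shares of 40 mm and turn numbers shares of 10 degrees, none past 1 either way. Its arguments: {"type":"object","properties":{"commands":{"type":"array"},"squeeze":{"type":"number"}},"required":["commands"]}

```bash
mkdir -p pics; python3 - <<'E'
from cell import manip,cams
import cv2,pickle
d={}
for n in("scene","top"):
    c=cams.camera(n);d[n]=c;cv2.imwrite(f"pics/{n}0.png",c["image"][:,:,::-1])
    print(n,c["fx"],c["cx"],c["dist_coeffs"],c["world_to_cam"].round(3).tolist())
pickle.dump(d,open("c0.pkl","wb"))
print(manip.read_state(),manip.nose_length)
E
```

```text
scene 563.6957072567112 324.1526390167443 [-0.08034073  0.          0.          0.          0.        ] [[0.339, 0.941, 0.015, -178.364], [0.697, -0.241, -0.675, -288.607], [-0.631, 0.24, -0.738, 1939.811], [0.0, 0.0, 0.0, 1.0]]
top 452.7854422525717 321.6858199198751 [0.03458742 0.         0.         0.         0.        ] [[0.001, -1.0, 0.017, -9.503], [-0.994, -0.003, -0.105, 520.624], [0.105, -0.017, -0.994, 1075.279], [0.0, 0.0, 0.0, 1.0]]
{'clock': 0.1, 'joints': array([ 1.27442877e+00,  3.00395931e-01,  1.52154726e+00, -1.01937622e-05,
        1.32070507e+00, -6.65996116e-02]), 'qd': array([ 0.00157422, -0.00226093, -0.00038201,  0.00066531, -0.0008602 ,
        0.00027302]), 'effort': array([-2.08204224e-04, -5.32631993e+01, -3.53285229e+01,  7.09128915e-02,
        2.34872365e-02, -8.33913828e-05]), 'eef_pos': array([125.19805209, 535.31353445, 212.94186881]), 'eef_rot': array([-3.14053873e+00, -6.03987308e-05,  2.91182720e+00]), 'wrist_force': array([ 0.32464103,  0.29553119, -0.66113412]), 'moment': array([0.01001381, 0.00990311, 0.05436788]), 'finger_force': 0.0, 'finger_gap': 93.996766802671} 8.0
```

View pics/top0.png

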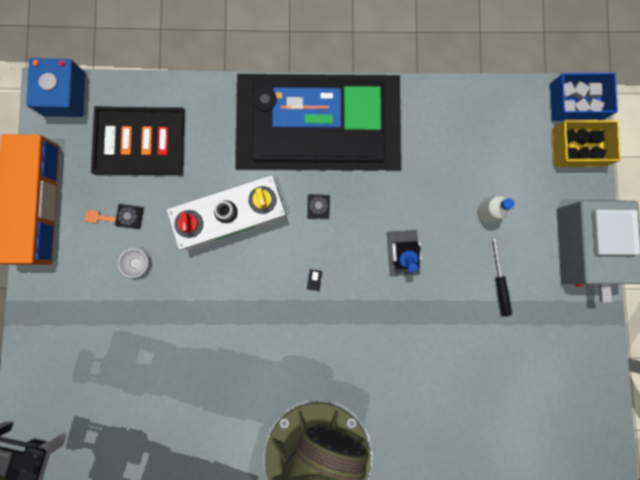

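View pics/scene0.png

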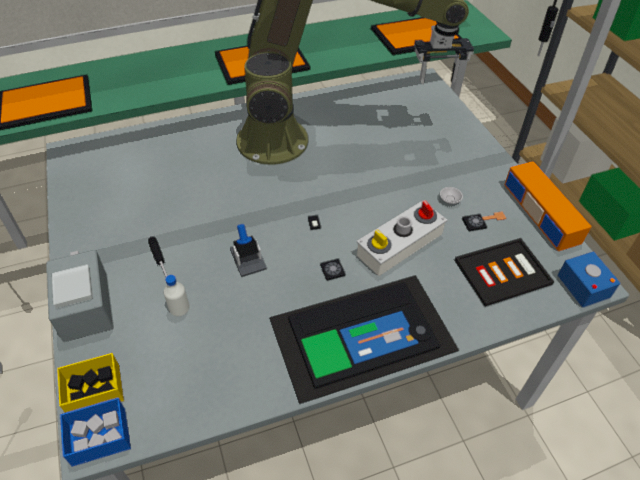

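The top view shows the red knob at about (188,223), the neck at (226,211), the yellow knob at (262,199), and the stand with the stopper at (407,255). I'll zoom in next.

```bash
python3 - <<'E'
import pickle,cv2,numpy as np
d=pickle.load(open("c0.pkl","rb"))
t=d["top"]["image"];s=d["scene"]["image"]
f=lambda i,x,y,w,h:cv2.resize(i[y:y+h,x:x+w],(400,300),interpolation=cv2.INTER_NEAREST)
m=np.vstack([np.hstack([f(t,160,165,134,100),f(t,380,225,67,50)]),np.hstack([f(s,350,190,107,80),f(s,210,215,80,60)])])
cv2.imwrite("pics/z0.png",m[:,:,::-1])
E
```

```text
(no output)
```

View pics/z0.png

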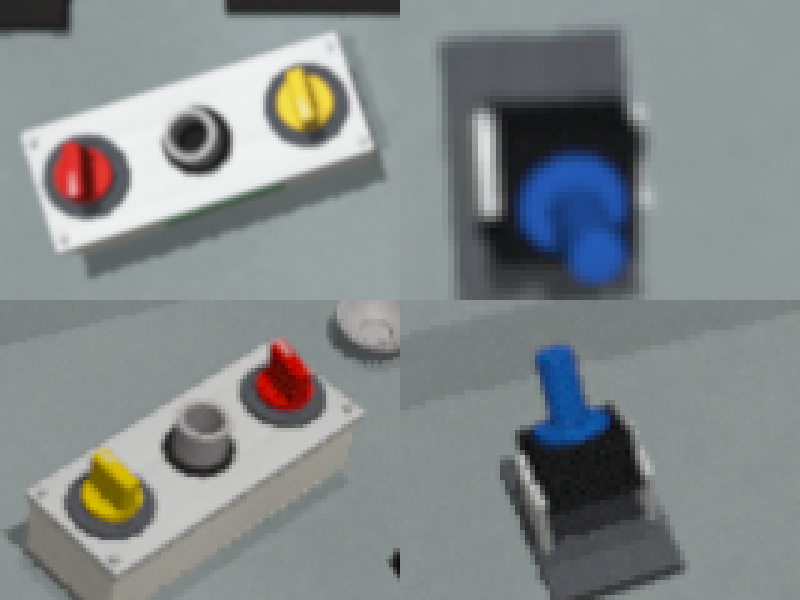

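```bash
cat > vis.py <<'E'
import numpy as np,cv2
from scipy.optimize import minimize
from scipy.spatial.transform import Rotation as Rt
S=8
def proj(c,P):
    W=c["world_to_cam"];K=np.array([[c["fx"],0,c["cx"]],[0,c["fy"],c["cy"]],[0,0,1]])
    return cv2.projectPoints(np.asarray(P,float),cv2.Rodrigues(W[:3,:3])[0],W[:3,3],K,np.array(c["dist_coeffs"]))[0][:,0]
def cyl(r0,z0,r1,z1):
    a=np.linspace(0,2*np.pi,40,endpoint=False)
    return np.vstack([np.c_[r*np.cos(a),r*np.sin(a),0*a+z] for r,z in((r0,z0),(r1,z1))])
def box(lx,ly,z0,z1): return np.array([[x,y,z] for x in(-lx/2,lx/2) for y in(-ly/2,ly/2) for z in(z0,z1)])
def mask(im,col):
    r,g,b=[im[...,i].astype(float) for i in range(3)]
    v={"blue":b-np.maximum(r,g)*1.0,"red":r-np.maximum(g,b),"yellow":np.minimum(r,g)-b}[col]
    return v
def render(c,parts,win):
    x,y,w,h=win;m=np.zeros((h*S,w*S),np.uint8)
    for P in parts:
        p=((proj(c,P)-[x,y]+.5)*S).astype(np.float32)
        cv2.fillConvexPoly(m,cv2.convexHull(p).round().astype(np.int32),255)
    return cv2.resize(m,(w,h),interpolation=cv2.INTER_AREA)/255.
def fit(obs,model,x0,step):
    # obs: list of (cam,softmask,win); model(x)->list of parts per obs
    def cost(x):
        return sum(((cv2.GaussianBlur(render(c,p,w),(0,0),.7)-m)**2).sum() for (c,m,w),p in zip(obs,model(x)))
    n=len(x0);sx=np.vstack([x0]+[np.array(x0)+np.eye(n)[i]*step[i] for i in range(n)])
    r=minimize(cost,x0,method="Nelder-Mead",options=dict(initial_simplex=sx,maxiter=600,xatol=.01,fatol=.01))
    return r.x,r.fun
def soft(im,col,win):
    x,y,w,h=win;v=mask(im[y:y+h,x:x+w],col);hi=np.percentile(v[v>40],50);return np.clip(v/hi,0,1)
E
cat > m1.py <<'E'
import pickle;from vis import *
d=pickle.load(open("c0.pkl","rb"))
T,C=d["top"],d["scene"]
def run(cams_):
    o=[];
    W={"top":(380,235,60,50),"scene":(215,215,60,60)}
    for n in cams_:o.append((d[n],soft(d[n]["image"],"blue",W[n]),W[n]))
    def st(x):
        R0=Rt.from_euler("z",x[2]/30);R=R0*Rt.from_euler("y",-30,degrees=True)
        F=R0.apply([-17,0,59])+[x[0],x[1],0]
        p=[R.apply(cyl(21,0,21,6))+F,R.apply(cyl(11,6,11,48))+F];return [p]*len(o)
    x,f=fit(o,st,[500,-200,0],[15,15,6]);print("stand",x[:2].round(1),x[2]/30,f)
    W={"top":{"red":(165,200,45,45),"yellow":(240,178,45,45)},"scene":{"red":(405,190,45,45),"yellow":(360,220,45,45)}}
    o=[];ks=[]
    for n in cams_:
        for k in("red","yellow"):o.append((d[n],soft(d[n]["image"],k,W[n][k]),W[n][k]));ks.append(k)
    def tk(x):
        R0=Rt.from_euler("z",x[2]/30);out=[]
        for k in ks:
            c=R0.apply([0,90 if k=="red" else -90,0])+[x[0],x[1],0]
            Rk=Rt.from_euler("z",(x[2]-x[3 if k=="red" else 4])/30)
            out.append([cyl(22,74,22,79)+c,Rk.apply(box(42,14,77,109))+c])
        return out
    x,f=fit(o,tk,[590,200,9,4,4],[15,15,5,5,5]);print("tank",x[:2].round(1),x[2:]/30,f)
    return x
for cc in(["top"],["scene"],["top","scene"]): x=run(cc)
R0=Rt.from_euler("z",x[2]/30)
for c in(T,C):print("neck rim px",proj(c,[[x[0],x[1],100],[*(R0.apply([50,130,0])[:2]+x[:2]),65],[*(R0.apply([-50,-130,0])[:2]+x[:2]),65]]).round(1).tolist())
E
python3 m1.py
```

```text
stand [ 481.  -210.8] 0.05611564761216911 5.723145756280372
tank [572.4 218.6] [0.32657669 0.3211104  0.17943289] 21.114855410316757
stand [ 478.5 -212.4] 0.0319907605381901 4.618750823056574
tank [572.3 216.5] [0.32310636 0.34217557 0.15002358] 19.722598276203883
stand [ 480.1 -210.9] 0.07079349255799132 15.181768057591057
tank [571.9 217.8] [0.3255713  0.19738308 0.30600756] 53.323867859947605
neck rim px [[222.8, 209.2], [166.0, 208.9], [285.0, 214.3]]
neck rim px [[404.4, 221.3], [447.5, 219.4], [356.3, 240.5]]
```

The silhouette fits from the two cameras agree within about 2 mm. The stand is at about (480,-211) with yaw about 0.05, and the tank is at about (572,218) with yaw 0.325. The predicted neck and corner pixels match the picture to within about 1.5 px. Next I'll go over the tank and refine with the wrist camera.

```bash
cat > plan.py <<'E'
import numpy as np
from cell import manip
from scipy.spatial.transform import Rotation as Rt
def plan(pos,rpy):
    s=manip.read_state();R=Rt.from_euler("xyz",s["eef_rot"]);G=Rt.from_euler("xyz",rpy)
    w=np.degrees((R.inv()*G).as_rotvec())/10
    d=np.array(pos)-s["eef_pos"]
    print("t",round(s["clock"],2),"turns",w.round(2),"shift before turn",(R.inv().apply(d)/40).round(3),"after turn",(G.inv().apply(d)/40).round(3))
E
python3 - <<'E'
from plan import *;from cell import cams
c=cams.camera("wrist");s=manip.read_state();R=Rt.from_euler("xyz",s["eef_rot"])
M=np.linalg.inv(c["world_to_cam"]);print("cam in tool",R.inv().apply(M[:3,3]-s["eef_pos"]).round(1),(R.inv().as_matrix()@M[:3,:3]).round(2).tolist(),c["fx"])
plan([540,200,290],[np.pi,0,np.pi])
E
```

```text
cam in tool [  73.4    0.2 -171.3] [[0.0, -0.97, -0.25], [1.0, 0.0, 0.0], [0.0, -0.25, 0.97]] 332.36673362932686
t 0.15 turns [-0.   -0.   -1.32] shift before turn [-12.006  -5.803  -1.92 ] after turn [-10.369  -8.384  -1.924]
```

>>> jog_arm:
  commands:
    - {"az": -0.66, "dz": -0.4}
    - {"az": -0.66, "dz": -0.4}
    - {"dx": -1, "dy": -0.75}
    - {"dx": -1, "dy": -0.75}
    - {"dx": -1, "dy": -0.75}
    - {"dx": -1, "dy": -0.75}
    - {"dx": -1, "dy": -0.75}
    - {"dx": -1, "dy": -0.75}
    - {"dx": -1, "dy": -0.75}
    - {"dx": -1, "dy": -0.75}

```text
schema error: expected keys dx, dy, dz, ax, ay, az, gripper
```

>>> jog_arm:
  commands:
    - {"dx": -1, "dy": -0.75}
    - {"dx": -1, "dy": -0.75}
    - {"dx": -0.8, "dy": -0.5}
    - {}
    - {}

```text
schema error: expected keys dx, dy, dz, ax, ay, az, gripper
```

```bash
python3 - <<'E'
from plan import *;from cell import cams
import pickle,cv2
c=cams.camera("wrist");pickle.dump(c,open("w1.pkl","wb"));cv2.imwrite("pics/w1.png",c["image"][:,:,::-1])
s=manip.read_state();print(s["clock"],s["eef_pos"],s["eef_rot"])
E
```

```text
0.2 [125.25298175 535.37063324 213.0803624 ] [-3.14082953e+00 -4.67697286e-05  2.91174821e+00]
```

View pics/w1.png

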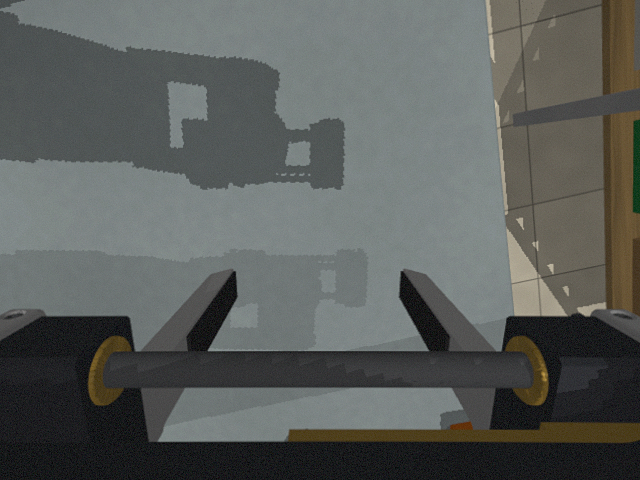

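The jog needs all seven keys in every row. The wrist view shows the fingers blocking the lower half, and the useful area is on the tool's +x side, so I'll put the TCP beyond the tank.

>>> jog_arm:
  commands:
    - {"dx": 0, "dy": 0, "dz": -0.5, "ax": 0, "ay": 0, "az": -0.66, "gripper": 0}
    - {"dx": 0, "dy": 0, "dz": -0.5, "ax": 0, "ay": 0, "az": -0.66, "gripper": 0}
    - {"dx": -1, "dy": -0.6, "dz": 0, "ax": 0, "ay": 0, "az": 0, "gripper": 0}
    - {"dx": -1, "dy": -0.6, "dz": 0, "ax": 0, "ay": 0, "az": 0, "gripper": 0}
    - {"dx": -1, "dy": -0.6, "dz": 0, "ax": 0, "ay": 0, "az": 0, "gripper": 0}
    - {"dx": -1, "dy": -0.6, "dz": 0, "ax": 0, "ay": 0, "az": 0, "gripper": 0}
    - {"dx": -1, "dy": -0.6, "dz": 0, "ax": 0, "ay": 0, "az": 0, "gripper": 0}
    - {"dx": -1, "dy": -0.6, "dz": 0, "ax": 0, "ay": 0, "az": 0, "gripper": 0}
    - {"dx": -1, "dy": -0.6, "dz": 0, "ax": 0, "ay": 0, "az": 0, "gripper": 0}
    - {"dx": -1, "dy": -0.6, "dz": 0, "ax": 0, "ay": 0, "az": 0, "gripper": 0}

```text
clock: 1.45
eef_pos: [446.6, 342.7, 253.3]
eef_rot: [-3.142, -0.0, -3.141]
wrist_force: [-0.1, 1.2, -0.6]
finger_gap: 94.2
finger_force: 0.0
```

>>> jog_arm:
  commands:
    - {"dx": -1, "dy": -0.7, "dz": 0, "ax": 0, "ay": 0, "az": 0, "gripper": 0}
    - {"dx": -1, "dy": -0.7, "dz": 0, "ax": 0, "ay": 0, "az": 0, "gripper": 0}
    - {"dx": -1, "dy": -0.7, "dz": 0, "ax": 0, "ay": 0, "az": 0, "gripper": 0}
    - {"dx": -1, "dy": -0.7, "dz": 0, "ax": 0, "ay": 0, "az": 0, "gripper": 0}
    - {"dx": -1, "dy": -0.4, "dz": 0, "ax": 0, "ay": 0, "az": 0, "gripper": 0}
    - {"dx": 0, "dy": 0, "dz": 0, "ax": 0, "ay": 0, "az": 0, "gripper": 0}
    - {"dx": 0, "dy": 0, "dz": 0, "ax": 0, "ay": 0, "az": 0, "gripper": 0}

```text
clock: 2.33
eef_pos: [645.0, 216.1, 253.1]
eef_rot: [-3.141, -0.001, -3.141]
wrist_force: [-0.6, 0.4, 1.4]
finger_gap: 94.3
finger_force: 0.0
```

```bash
python3 - <<'E'
from plan import *;from cell import cams
import pickle,cv2
c=cams.camera("wrist");pickle.dump(c,open("w1.pkl","wb"));cv2.imwrite("pics/w1b.png",c["image"][:,:,::-1])
s=manip.read_state();print(s["clock"],s["eef_pos"],s["eef_rot"])
E
```

```text
2.375 [644.83015124 216.43232029 253.52823198] [ 3.14151646e+00 -1.67215160e-04 -3.14027367e+00]
```

View pics/w1b.png

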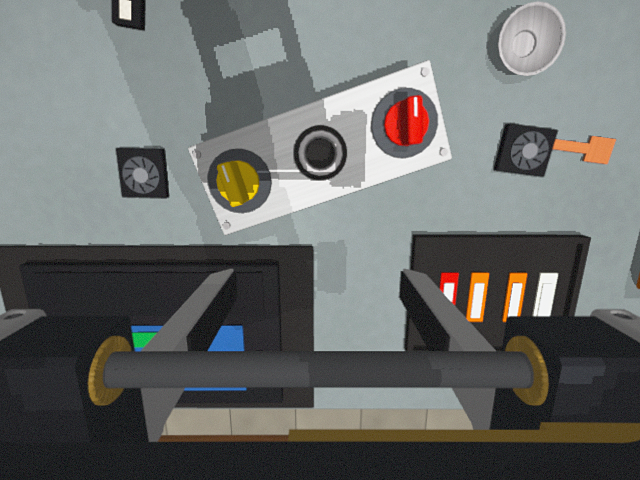

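This is a clear view: red knob at (407,121), neck mouth at (320,152), yellow knob at (238,180), and cover corners at about (429,61), (451,157), (190,149) and (226,233).

```bash
cat > m2.py <<'E'
import pickle;from vis import *
c=pickle.load(open("w1.pkl","rb"))
W={"red":(375,88,62,66),"yellow":(205,150,62,66)};o=[]
for k in W:
    x,y,w,h=W[k];v=mask(c["image"][y:y+h,x:x+w],k);o.append((c,cv2.GaussianBlur((v>35).astype(float),(0,0),.7),W[k]))
def tk(x):
    R0=Rt.from_euler("z",x[2]/30);out=[]
    for i,k in enumerate(W):
        cc=R0.apply([0,90 if k=="red" else -90,0])+[x[0],x[1],0]
        Rk=Rt.from_euler("z",(x[2]-x[3+i])/30)
        out.append([cyl(22,74,22,79)+cc,Rk.apply(box(42,14,77,109))+cc])
    return out
for g in((4,4),(8,8),(0,0),(8,2)):
    x,f=fit(o,tk,[572,217,9.8,*g],[5,5,2,3,3]);print(x[:2].round(1),(x[2:]/30).round(3),round(f,1))
    R0=Rt.from_euler("z",x[2]/30)
print(proj(c,[[x[0],x[1],100]]+[[*(R0.apply([a,b,0])[:2]+x[:2]),65] for a,b in((-50,130),(50,130),(-50,-130),(50,-130))]).round(1).tolist())
E
python3 m2.py
```

```text
[572.2 218.2] [0.327 0.237 0.06 ] 98.3
[572.2 218.3] [0.328 0.216 0.071] 97.6
[572.3 218.2] [0.326 0.208 0.064] 97.9
[572.2 218.3] [0.327 0.221 0.072] 97.3
[[320.0, 153.0], [429.8, 58.5], [452.4, 158.6], [186.0, 147.0], [223.4, 235.4]]
```

>>> jog_arm:
  commands:
    - {"dx": 0.26, "dy": -0.97, "dz": 0, "ax": 0, "ay": 0, "az": 0, "gripper": 0}
    - {"dx": 0.26, "dy": -0.97, "dz": 0, "ax": 0, "ay": 0, "az": 0, "gripper": 0}
    - {"dx": 0.26, "dy": -0.97, "dz": 0, "ax": 0, "ay": 0, "az": 0, "gripper": 0}
    - {"dx": 0.26, "dy": -0.97, "dz": 0, "ax": 0, "ay": 0, "az": 0, "gripper": 0}
    - {"dx": 0.26, "dy": -0.97, "dz": 0, "ax": 0, "ay": 0, "az": 0, "gripper": 0}
    - {"dx": 0.26, "dy": -0.97, "dz": 0, "ax": 0, "ay": 0, "az": 0, "gripper": 0}
    - {"dx": 0.26, "dy": -0.97, "dz": 0, "ax": 0, "ay": 0, "az": 0, "gripper": 0}
    - {"dx": 0.26, "dy": -0.97, "dz": 0, "ax": 0, "ay": 0, "az": 0, "gripper": 0}
    - {"dx": 0.26, "dy": -0.97, "dz": 0, "ax": 0, "ay": 0, "az": 0, "gripper": 0}
    - {"dx": 0.26, "dy": -0.97, "dz": 0, "ax": 0, "ay": 0, "az": 0, "gripper": 0}

```text
clock: 3.62
eef_pos: [541.0, -172.4, 254.1]
eef_rot: [-3.141, 0.001, -3.14]
wrist_force: [0.3, 0.2, 0.1]
finger_gap: 94.0
finger_force: 0.0
```

>>> jog_arm:
  commands:
    - {"dx": 0.26, "dy": -0.97, "dz": 0, "ax": 0, "ay": 0, "az": 0, "gripper": 0}
    - {"dx": 0, "dy": 0, "dz": 0, "ax": 0, "ay": 0, "az": 0, "gripper": 0}
    - {"dx": 0, "dy": 0, "dz": 0, "ax": 0, "ay": 0, "az": 0, "gripper": 0}

```text
clock: 4.0
eef_pos: [531.4, -209.9, 253.8]
eef_rot: [3.142, 0.001, -3.14]
wrist_force: [0.3, -0.5, -0.4]
finger_gap: 94.0
finger_force: 0.0
```

```bash
python3 - <<'E'
from plan import *;from cell import cams
import pickle,cv2
from vis import *
c=cams.camera("wrist");pickle.dump(c,open("w2.pkl","wb"));im=c["image"];cv2.imwrite("pics/w2.png",im[:,:,::-1])
s=manip.read_state();print(s["clock"],s["eef_pos"],s["eef_rot"])
W=(240,60,180,200)
v=mask(im[60:260,240:420],"blue");print(proj(c,[[449,-212,83]]),(v>30).sum())
o=[(c,cv2.GaussianBlur((v>30).astype(float),(0,0),.7),W)]
def st(x):
    R0=Rt.from_euler("z",x[2]/30);R=R0*Rt.from_euler("y",-30,degrees=True)
    F=R0.apply([-17,0,59])+[x[0],x[1],0]
    return [[R.apply(cyl(21,0,21,6))+F,R.apply(cyl(11,6,11,48))+F]]
for g in(0,3):
    x,f=fit(o,st,[480,-211,g],[5,5,3]);print("stand",x[:2].round(1),x[2]/30,f)
E
```

```text
4.05 [ 531.52858845 -209.69093907  253.73747134] [ 3.14157474e+00  4.38882595e-04 -3.13968820e+00]
[[315.63412898 142.69568018]] 1458
stand [ 481.  -211.1] 0.058189408904154784 34.32750139082303
stand [ 481.  -210.8] 0.06855159060503328 34.064381755489244
```

View pics/w2.png

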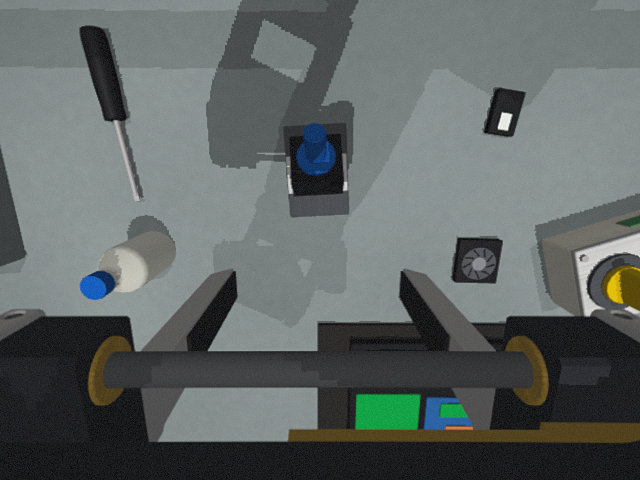

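All three views agree on the stand: about (480.7,-211), yaw 0.06. The stopper is seen at (316,145) in the wrist view, as predicted.

```bash
python3 - <<'E'
from plan import *
G=Rt.from_euler("z",.06)*Rt.from_euler("xyz",[np.pi,0,np.pi])*Rt.from_euler("y",-30,degrees=True)
print(G.as_matrix()[:,2],G.as_euler("xyz"));e=G.as_euler("xyz")
plan([424.5,-214.4,127],e);plan([454.5,-212.6,75],e)
E
```

```text
[ 0.49910027  0.029982   -0.8660254 ] [-3.14159265  0.52359878 -3.08159265]
t 4.05 turns [-0.09 -3.   -0.33] shift before turn [ 2.677 -0.113  3.167] after turn [3.903 0.043 1.405]
t 4.05 turns [-0.09 -3.   -0.33] shift before turn [ 1.928 -0.069  4.468] after turn [3.903 0.043 2.906]
```

>>> jog_arm:
  commands:
    - {"dx": 0, "dy": 0, "dz": 0, "ax": -0.02, "ay": -0.75, "az": -0.08, "gripper": 0}
    - {"dx": 0, "dy": 0, "dz": 0, "ax": -0.02, "ay": -0.75, "az": -0.08, "gripper": 0}
    - {"dx": 0, "dy": 0, "dz": 0, "ax": -0.02, "ay": -0.75, "az": -0.08, "gripper": 0}
    - {"dx": 0, "dy": 0, "dz": 0, "ax": -0.02, "ay": -0.75, "az": -0.08, "gripper": 0}
    - {"dx": 0.98, "dy": 0.01, "dz": 0.35, "ax": 0, "ay": 0, "az": 0, "gripper": 0}
    - {"dx": 0.98, "dy": 0.01, "dz": 0.35, "ax": 0, "ay": 0, "az": 0, "gripper": 0}
    - {"dx": 0.98, "dy": 0.01, "dz": 0.35, "ax": 0, "ay": 0, "az": 0, "gripper": 0}
    - {"dx": 0.98, "dy": 0.01, "dz": 0.35, "ax": 0, "ay": 0, "az": 0, "gripper": 0}
    - {"dx": 0, "dy": 0, "dz": 0, "ax": 0, "ay": 0, "az": 0, "gripper": 0}
    - {"dx": 0, "dy": 0, "dz": 0, "ax": 0, "ay": 0, "az": 0, "gripper": 0}

```text
clock: 5.3
eef_pos: [440.7, -194.0, 144.5]
eef_rot: [-3.123, 0.486, -3.11]
wrist_force: [1.2, 0.5, -0.3]
finger_gap: 94.1
finger_force: 0.0
```

```bash
python3 - <<'E'
from plan import *;from cell import cams;from vis import *
s=manip.read_state();print(s["eef_pos"],s["eef_rot"],s["joints"].round(2))
plan([454.5,-212.6,75],[np.pi,.5236,-3.0816])
c=cams.camera("wrist");cv2.imwrite("pics/w3.png",c["image"][:,:,::-1])
a=np.array([-.499,-.03,.866]);F=np.array([463.7,-212,59]);print(proj(c,[F+48*a,F+6*a]))
v=mask(c["image"],"blue")>30;v[300:]=0
n,l,st,ce=cv2.connectedComponentsWithStats(v.astype(np.uint8));print([(st[i].tolist(),ce[i].round(1).tolist()) for i in range(1,n) if st[i][4]>100])
E
```

```text
[ 440.74188909 -193.97233337  144.4635251 ] [-3.12258833  0.48551434 -3.11031085] [-0.64  0.02  2.1   0.46  0.67 -2.55]
t 5.3 turns [-0.19 -0.22 -0.14] shift before turn [ 0.519 -0.444  1.698] after turn [ 0.595 -0.485  1.662]
[[288.53966508 234.10325693]
 [294.99588579 223.18586938]]
[([269, 197, 54, 54, 2300], [295.3, 223.6])]
```

View pics/w3.png

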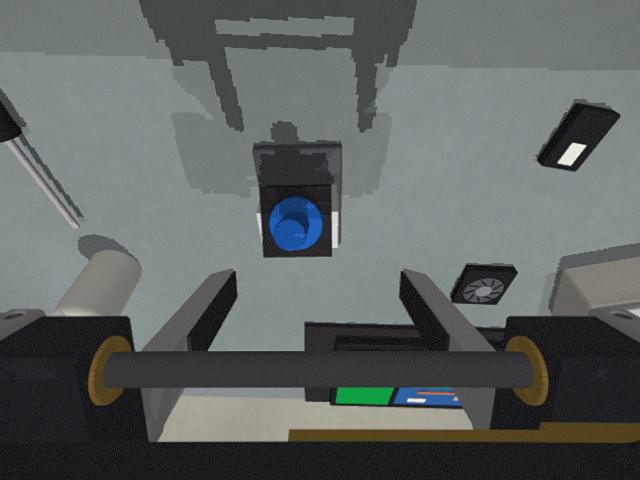

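The last joint reached its limit (-2.55). The stopper is round, so I can grasp it turned +30° about its axis. The image confirms the stopper position: blob centre (295,223), as predicted.

```bash
python3 - <<'E'
from plan import *
G=Rt.from_euler("xyz",[np.pi,.5236,-3.0816])*Rt.from_euler("z",30,degrees=True);e=G.as_euler("xyz");print(e)
plan([424.5,-214.4,127],e);plan([454.5,-212.6,75],e)
E
```

```text
[2.860557   0.44783342 2.61358238]
t 5.35 turns [-0.24 -0.16  2.86] shift before turn [ 0.575 -0.49   0.198] after turn [ 0.274 -0.714  0.16 ]
t 5.35 turns [-0.24 -0.16  2.86] shift before turn [ 0.518 -0.44   1.698] after turn [ 0.274 -0.714  1.661]
```

>>> jog_arm:
  commands:
    - {"dx": 0, "dy": 0, "dz": 0, "ax": -0.06, "ay": -0.04, "az": 0.715, "gripper": 0}
    - {"dx": 0, "dy": 0, "dz": 0, "ax": -0.06, "ay": -0.04, "az": 0.715, "gripper": 0}
    - {"dx": 0, "dy": 0, "dz": 0, "ax": -0.06, "ay": -0.04, "az": 0.715, "gripper": 0}
    - {"dx": 0, "dy": 0, "dz": 0, "ax": -0.06, "ay": -0.04, "az": 0.715, "gripper": 0}
    - {"dx": 0.14, "dy": -0.36, "dz": 0.08, "ax": 0, "ay": 0, "az": 0, "gripper": 0}
    - {"dx": 0.14, "dy": -0.36, "dz": 0.08, "ax": 0, "ay": 0, "az": 0, "gripper": 0}
    - {"dx": 0, "dy": 0, "dz": 0, "ax": 0, "ay": 0, "az": 0, "gripper": 0}
    - {"dx": 0, "dy": 0, "dz": 0, "ax": 0, "ay": 0, "az": 0, "gripper": 0}

```text
clock: 6.35
eef_pos: [423.6, -214.4, 126.3]
eef_rot: [2.861, 0.446, 2.612]
wrist_force: [-0.2, 0.6, -0.0]
finger_gap: 94.1
finger_force: 0.0
```

```bash
python3 - <<'E'
from plan import *
s=manip.read_state();print(s["eef_pos"],s["eef_rot"],s["joints"].round(2))
plan([454.5,-212.6,75],[2.860557 , 0.44783342, 2.61358238])
E
```

```text
[ 423.62474879 -214.37352793  126.31287885] [2.8612001  0.44590421 2.61224494] [-0.75  0.05  2.13  0.61  0.68 -2.29]
t 6.35 turns [-0.01 -0.01 -0.01] shift before turn [-0.028  0.014  1.497] after turn [-0.025  0.012  1.498]
```

>>> jog_arm:
  commands:
    - {"dx": -0.03, "dy": 0.01, "dz": 0.5, "ax": 0, "ay": 0, "az": 0, "gripper": 0}
    - {"dx": 0, "dy": 0, "dz": 0.5, "ax": 0, "ay": 0, "az": 0, "gripper": 0}
    - {"dx": 0, "dy": 0, "dz": 0.5, "ax": 0, "ay": 0, "az": 0, "gripper": 0}
    - {"dx": 0, "dy": 0, "dz": 0, "ax": 0, "ay": 0, "az": 0, "gripper": 0}
    - {"dx": 0, "dy": 0, "dz": 0, "ax": 0, "ay": 0, "az": 0, "gripper": 1}
    - {"dx": 0, "dy": 0, "dz": 0, "ax": 0, "ay": 0, "az": 0, "gripper": 1}
    - {"dx": 0, "dy": 0, "dz": 0, "ax": 0, "ay": 0, "az": 0, "gripper": 1}
    - {"dx": 0, "dy": 0, "dz": 0, "ax": 0, "ay": 0, "az": 0, "gripper": 1}
    - {"dx": 0, "dy": 0, "dz": 0, "ax": 0, "ay": 0, "az": 0, "gripper": 1}
    - {"dx": 0, "dy": 0, "dz": 0, "ax": 0, "ay": 0, "az": 0, "gripper": 1}
  squeeze: 25

```text
clock: 7.6
eef_pos: [453.9, -212.6, 74.2]
eef_rot: [2.861, 0.445, 2.612]
wrist_force: [0.4, 0.8, -0.4]
finger_gap: 37.5
finger_force: 0.0
```

>>> jog_arm:
  commands:
    - {"dx": 0, "dy": 0, "dz": 0, "ax": 0, "ay": 0, "az": 0, "gripper": 1}
    - {"dx": 0, "dy": 0, "dz": 0, "ax": 0, "ay": 0, "az": 0, "gripper": 1}
    - {"dx": 0, "dy": 0, "dz": 0, "ax": 0, "ay": 0, "az": 0, "gripper": 1}
    - {"dx": 0, "dy": 0, "dz": 0, "ax": 0, "ay": 0, "az": 0, "gripper": 1}

```text
clock: 8.1
eef_pos: [453.9, -212.6, 74.2]
eef_rot: [2.861, 0.445, 2.612]
wrist_force: [0.3, 0.5, 0.7]
finger_gap: 21.7
finger_force: 25.0
```

>>> jog_arm:
  commands:
    - {"dx": 0, "dy": 0, "dz": -0.25, "ax": 0, "ay": 0, "az": 0, "gripper": 1}
    - {"dx": 0, "dy": 0, "dz": -0.5, "ax": 0, "ay": 0, "az": 0, "gripper": 1}
    - {"dx": 0, "dy": 0, "dz": -0.75, "ax": 0, "ay": 0, "az": 0, "gripper": 1}
    - {"dx": 0, "dy": 0, "dz": -0.5, "ax": 0, "ay": 0, "az": 0, "gripper": 1}
    - {"dx": 0, "dy": 0, "dz": 0, "ax": 0, "ay": 0, "az": 0, "gripper": 1}

```text
clock: 8.72
eef_pos: [414.1, -215.6, 145.0]
eef_rot: [2.862, 0.448, 2.612]
wrist_force: [-0.5, -0.9, -1.4]
finger_gap: 21.3
finger_force: 25.0
```

```bash
python3 - <<'E'
from plan import *
s=manip.read_state();print(s["eef_pos"],s["eef_rot"],s["joints"].round(2),s["finger_gap"],s["finger_force"])
for y in(2.62,2.4,2.9):plan([424,-214,240],[np.pi,0,y])
E
```

```text
[ 414.08569034 -215.58256137  144.98734965] [2.86218196 0.44769522 2.61189831] [-0.77  0.    2.13  0.59  0.73 -2.26] 21.31413167761731 24.999906420707703
t 8.72 turns [1.56 2.55 0.31] shift before turn [-1.203  0.721 -1.934] after turn [-0.195  0.158 -2.375]
t 8.72 turns [1.84 2.37 1.54] shift before turn [-1.203  0.721 -1.934] after turn [-0.156  0.197 -2.375]
t 8.72 turns [ 1.19  2.75 -1.25] shift before turn [-1.203  0.721 -1.934] after turn [-0.231  0.098 -2.375]
```

>>> jog_arm:
  commands:
    - {"dx": -0.4, "dy": 0.24, "dz": -0.65, "ax": 0, "ay": 0, "az": 0, "gripper": 1}
    - {"dx": -0.4, "dy": 0.24, "dz": -0.65, "ax": 0, "ay": 0, "az": 0, "gripper": 1}
    - {"dx": -0.4, "dy": 0.24, "dz": -0.65, "ax": 0, "ay": 0, "az": 0, "gripper": 1}
    - {"dx": 0, "dy": 0, "dz": 0, "ax": 0.39, "ay": 0.64, "az": 0.08, "gripper": 1}
    - {"dx": 0, "dy": 0, "dz": 0, "ax": 0.39, "ay": 0.64, "az": 0.08, "gripper": 1}
    - {"dx": 0, "dy": 0, "dz": 0, "ax": 0.39, "ay": 0.64, "az": 0.08, "gripper": 1}
    - {"dx": 0, "dy": 0, "dz": 0, "ax": 0.39, "ay": 0.64, "az": 0.08, "gripper": 1}
    - {"dx": 0, "dy": 0, "dz": 0, "ax": 0, "ay": 0, "az": 0, "gripper": 1}

```text
clock: 9.72
eef_pos: [424.9, -213.1, 237.7]
eef_rot: [3.139, -0.006, 2.622]
wrist_force: [0.7, -0.4, -0.6]
finger_gap: 21.2
finger_force: 25.0
```

```bash
python3 - <<'E'
from plan import *
s=manip.read_state();print(s["eef_pos"],s["eef_rot"],s["joints"].round(2),s["finger_gap"],s["finger_force"])
plan([572.2,218.2,200],[np.pi,0,2.62])
E
```

```text
[ 424.85083546 -213.11956156  237.74352513] [ 3.1393233  -0.00554607  2.62195726] [-0.54  0.12  1.69  0.    1.35 -1.59] 21.204860015688656 25.000158548355103
t 9.72 turns [ 0.01 -0.03  0.01] shift before turn [ 2.152 11.187  0.981] after turn [ 2.179 11.185  0.944]
```

>>> jog_arm:
  commands:
    - {"dx": 0.18, "dy": 0.932, "dz": 0, "ax": 0.01, "ay": -0.03, "az": 0, "gripper": 1}
    - {"dx": 0.18, "dy": 0.932, "dz": 0, "ax": 0, "ay": 0, "az": 0, "gripper": 1}
    - {"dx": 0.18, "dy": 0.932, "dz": 0, "ax": 0, "ay": 0, "az": 0, "gripper": 1}
    - {"dx": 0.18, "dy": 0.932, "dz": 0, "ax": 0, "ay": 0, "az": 0, "gripper": 1}
    - {"dx": 0.18, "dy": 0.932, "dz": 0, "ax": 0, "ay": 0, "az": 0, "gripper": 1}
    - {"dx": 0.18, "dy": 0.932, "dz": 0, "ax": 0, "ay": 0, "az": 0, "gripper": 1}
    - {"dx": 0.18, "dy": 0.932, "dz": 0, "ax": 0, "ay": 0, "az": 0, "gripper": 1}
    - {"dx": 0.18, "dy": 0.932, "dz": 0, "ax": 0, "ay": 0, "az": 0, "gripper": 1}
    - {"dx": 0.18, "dy": 0.932, "dz": 0, "ax": 0, "ay": 0, "az": 0, "gripper": 1}
    - {"dx": 0.18, "dy": 0.932, "dz": 0, "ax": 0, "ay": 0, "az": 0, "gripper": 1}

```text
clock: 10.98
eef_pos: [547.3, 146.6, 238.6]
eef_rot: [3.139, 0.001, 2.62]
wrist_force: [0.8, -0.9, -1.0]
finger_gap: 21.5
finger_force: 25.0
```

>>> jog_arm:
  commands:
    - {"dx": 0.18, "dy": 0.932, "dz": 0, "ax": 0, "ay": 0, "az": 0, "gripper": 1}
    - {"dx": 0.18, "dy": 0.932, "dz": 0, "ax": 0, "ay": 0, "az": 0, "gripper": 1}
    - {"dx": 0, "dy": 0, "dz": 0.9, "ax": 0, "ay": 0, "az": 0, "gripper": 1}
    - {"dx": 0, "dy": 0, "dz": 0.5, "ax": 0, "ay": 0, "az": 0, "gripper": 1}
    - {"dx": 0, "dy": 0, "dz": 0, "ax": 0, "ay": 0, "az": 0, "gripper": 1}
    - {"dx": 0, "dy": 0, "dz": 0, "ax": 0, "ay": 0, "az": 0, "gripper": 1}

```text
clock: 11.72
eef_pos: [572.3, 217.1, 184.1]
eef_rot: [3.139, 0.002, 2.62]
wrist_force: [0.5, 0.0, 0.2]
finger_gap: 21.6
finger_force: 25.0
```

```bash
python3 - <<'E'
from plan import *;from cell import cams;from vis import *
s=manip.read_state();print(s["eef_pos"],s["eef_rot"],s["finger_gap"],s["finger_force"])
plan([572.2,218.2,160],[np.pi,0,2.62])
W=cams.camera("wrist")["image"];c=cams.camera("scene");T=cams.camera("top")
p=s["eef_pos"]
q=np.array([p+[0,0,-46.5],p+[0,0,-18.5],p+[0,0,29.5],[572.2,218.2,100]])
print(proj(c,q).round(1).tolist())
f=lambda i,x,y,w,h:cv2.resize(i[y:y+h,x:x+w],(400,300),interpolation=cv2.INTER_NEAREST)
m=np.vstack([f(c["image"],350,160,100,75),f(W,160,180,320,240)]);cv2.imwrite("pics/z4.png",m[:,:,::-1])
E
```

```text
[572.27142562 217.12595961 184.08412309] [3.13947993e+00 2.20393855e-03 2.61975050e+00] 21.57970665452472 24.999927878379822
t 11.72 turns [ 0.01  0.01 -0.  ] shift before turn [0.016 0.021 0.602] after turn [0.015 0.022 0.602]
[[405.9, 212.0], [407.2, 204.8], [409.4, 192.0], [404.6, 221.3]]
```

View pics/z4.png

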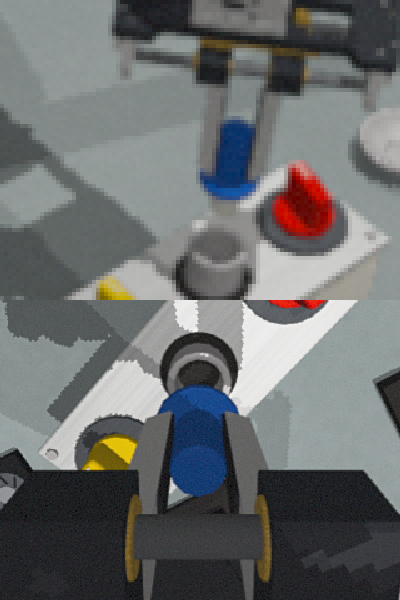

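The stopper is held upright over the neck, with the grip axis on the predicted line in the scene crop (top at about (237,125), flange at about (228,185)). Lowering it now.

>>> jog_arm:
  commands:
    - {"dx": 0.01, "dy": 0.02, "dz": 0.5, "ax": 0, "ay": 0, "az": 0, "gripper": 1}
    - {"dx": 0, "dy": 0, "dz": 0.3, "ax": 0, "ay": 0, "az": 0, "gripper": 1}
    - {"dx": 0, "dy": 0, "dz": 0.2, "ax": 0, "ay": 0, "az": 0, "gripper": 1}
    - {"dx": 0, "dy": 0, "dz": 0.15, "ax": 0, "ay": 0, "az": 0, "gripper": 1}
    - {"dx": 0, "dy": 0, "dz": 0.15, "ax": 0, "ay": 0, "az": 0, "gripper": 1}
    - {"dx": 0, "dy": 0, "dz": 0, "ax": 0, "ay": 0, "az": 0, "gripper": 1}

```text
clock: 12.62
eef_pos: [572.0, 218.0, 130.8]
eef_rot: [-3.141, 0.001, 2.62]
wrist_force: [0.4, -0.2, -0.3]
finger_gap: 21.6
finger_force: 25.0
```

>>> jog_arm:
  commands:
    - {"dx": 0, "dy": 0, "dz": 0.1, "ax": 0, "ay": 0, "az": 0, "gripper": 1}
    - {"dx": 0, "dy": 0, "dz": 0.1, "ax": 0, "ay": 0, "az": 0, "gripper": 1}
    - {"dx": 0, "dy": 0, "dz": 0.05, "ax": 0, "ay": 0, "az": 0, "gripper": 1}
    - {"dx": 0, "dy": 0, "dz": 0, "ax": 0, "ay": 0, "az": 0, "gripper": 1}
    - {"dx": 0, "dy": 0, "dz": 0, "ax": 0, "ay": 0, "az": 0, "gripper": 1}

```text
clock: 13.25
eef_pos: [572.1, 218.1, 121.2]
eef_rot: [3.141, 0.002, 2.62]
wrist_force: [-0.4, -0.0, -0.9]
finger_gap: 21.7
finger_force: 25.0
```

>>> jog_arm:
  commands:
    - {"dx": 0, "dy": 0, "dz": 0.04, "ax": 0, "ay": 0, "az": 0, "gripper": 1}
    - {"dx": 0, "dy": 0, "dz": 0.04, "ax": 0, "ay": 0, "az": 0, "gripper": 1}
    - {"dx": 0, "dy": 0, "dz": 0, "ax": 0, "ay": 0, "az": 0, "gripper": 1}
    - {"dx": 0, "dy": 0, "dz": 0, "ax": 0, "ay": 0, "az": 0, "gripper": 1}

```text
clock: 13.75
eef_pos: [572.0, 218.1, 117.8]
eef_rot: [-3.142, 0.001, 2.62]
wrist_force: [-0.1, 0.1, -0.4]
finger_gap: 21.6
finger_force: 25.0
```

>>> jog_arm:
  commands:
    - {"dx": 0, "dy": 0, "dz": 0.03, "ax": 0, "ay": 0, "az": 0, "gripper": 1}
    - {"dx": 0, "dy": 0, "dz": 0.02, "ax": 0, "ay": 0, "az": 0, "gripper": 1}
    - {"dx": 0, "dy": 0, "dz": 0, "ax": 0, "ay": 0, "az": 0, "gripper": 1}
    - {"dx": 0, "dy": 0, "dz": 0, "ax": 0, "ay": 0, "az": 0, "gripper": 1}

```text
clock: 14.25
eef_pos: [572.2, 218.0, 117.6]
eef_rot: [3.141, 0.002, 2.62]
wrist_force: [-7.2, -3.8, 15.8]
finger_gap: 21.5
finger_force: 25.0
```

Contact at the expected height (118 mm). Releasing.

>>> jog_arm:
  commands:
    - {"dx": 0, "dy": 0, "dz": 0, "ax": 0, "ay": 0, "az": 0, "gripper": 0.4}
    - {"dx": 0, "dy": 0, "dz": 0, "ax": 0, "ay": 0, "az": 0, "gripper": 0.4}
    - {"dx": 0, "dy": 0, "dz": 0, "ax": 0, "ay": 0, "az": 0, "gripper": 0.4}
    - {"dx": 0, "dy": 0, "dz": 0, "ax": 0, "ay": 0, "az": 0, "gripper": 0.4}
    - {"dx": 0, "dy": 0, "dz": 0, "ax": 0, "ay": 0, "az": 0, "gripper": 0.4}
    - {"dx": 0, "dy": 0, "dz": -0.5, "ax": 0, "ay": 0, "az": 0, "gripper": 0.4}
    - {"dx": 0, "dy": 0, "dz": -0.9, "ax": 0, "ay": 0, "az": 0, "gripper": 0.4}
    - {"dx": 0, "dy": 0, "dz": -0.5, "ax": 0, "ay": 0, "az": 0, "gripper": 0.4}
    - {"dx": 0, "dy": 0, "dz": 0, "ax": 0, "ay": 0, "az": 0, "gripper": 0.4}
    - {"dx": 0, "dy": 0, "dz": 0, "ax": 0, "ay": 0, "az": 0, "gripper": 0.4}

```text
clock: 15.5
eef_pos: [571.6, 218.0, 190.6]
eef_rot: [-3.14, 0.0, 2.62]
wrist_force: [0.5, -0.3, 0.3]
finger_gap: 56.3
finger_force: 0.0
```

```bash
python3 - <<'E'
from plan import *;from cell import cams;from vis import *
W=cams.camera("wrist");c=cams.camera("scene")
st=[cyl(21,100,21,106)+[572.2,218.2,0],cyl(11,106,11,148)+[572.2,218.2,0]]
for n,cc,w in(("scene",c,(385,180,45,60)),):
    x,y,ww,h=w;v=(mask(cc["image"][y:y+h,x:x+ww],"blue")>30).astype(float)
    def mod(q):return [[P+[q[0],q[1],q[2]] for P in st]]
    print(n,fit([(cc,cv2.GaussianBlur(v,(0,0),.7),w)],lambda q:mod([q[0],q[1],q[2]]),[0,0,0],[2,2,2]))
f=lambda i,x,y,w,h:cv2.resize(i[y:y+h,x:x+w],(400,300),interpolation=cv2.INTER_NEAREST)
m=np.vstack([f(c["image"],350,160,100,75),f(W["image"],160,60,320,240)]);cv2.imwrite("pics/z5.png",m[:,:,::-1])
plan([543.3,303.4,175],[np.pi,0,np.pi+.11])
E
```

```text
scene (array([ 0.45243506, -2.17579419,  0.84962888]), np.float64(7.509496364378583))
t 15.6 turns [-0.01 -0.   -3.62] shift before turn [1.677 1.499 0.386] after turn [0.469 2.199 0.388]
```

View pics/z5.png

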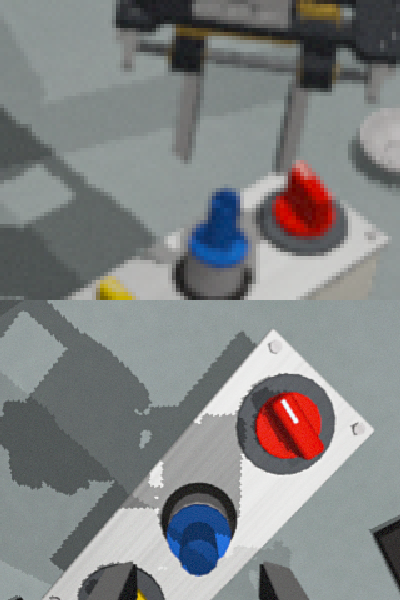

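The stopper sits flush on the neck, with the flange at about (220,245) in the upper crop and upright. Red knob next.

>>> jog_arm:
  commands:
    - {"dx": 0, "dy": 0, "dz": 0, "ax": 0, "ay": 0, "az": -0.905, "gripper": 0.4}
    - {"dx": 0, "dy": 0, "dz": 0, "ax": 0, "ay": 0, "az": -0.905, "gripper": 0.4}
    - {"dx": 0, "dy": 0, "dz": 0, "ax": 0, "ay": 0, "az": -0.905, "gripper": 0.4}
    - {"dx": 0, "dy": 0, "dz": 0, "ax": 0, "ay": 0, "az": -0.905, "gripper": 0.4}
    - {"dx": 0.16, "dy": 0.73, "dz": 0, "ax": 0, "ay": 0, "az": 0, "gripper": 0.4}
    - {"dx": 0.16, "dy": 0.73, "dz": 0, "ax": 0, "ay": 0, "az": 0, "gripper": 0.4}
    - {"dx": 0.16, "dy": 0.73, "dz": 0, "ax": 0, "ay": 0, "az": 0, "gripper": 0.4}
    - {"dx": 0, "dy": 0, "dz": 0, "ax": 0, "ay": 0, "az": 0, "gripper": 0.4}
    - {"dx": 0, "dy": 0, "dz": 0, "ax": 0, "ay": 0, "az": 0, "gripper": 0.4}

```text
clock: 16.73
eef_pos: [543.4, 302.4, 191.2]
eef_rot: [-3.14, 0.0, -3.032]
wrist_force: [-0.2, -0.2, 0.1]
finger_gap: 56.2
finger_force: 0.0
```

```bash
python3 - <<'E'
from plan import *
plan([543.3,303.4,93],[np.pi,0,np.pi+.11]);print(manip.read_state()["joints"].round(2))
E
```

```text
t 16.73 turns [-0.01  0.    0.  ] shift before turn [-1.000e-03  2.700e-02  2.454e+00] after turn [-1.000e-03  2.400e-02  2.454e+00]
[ 0.45  0.48  1.33 -0.    1.34 -1.23]
```

Descend, then close.

>>> jog_arm:
  commands:
    - {"dx": 0, "dy": 0.025, "dz": 0.8, "ax": 0, "ay": 0, "az": 0, "gripper": 0.4}
    - {"dx": 0, "dy": 0, "dz": 0.8, "ax": 0, "ay": 0, "az": 0, "gripper": 0.4}
    - {"dx": 0, "dy": 0, "dz": 0.5, "ax": 0, "ay": 0, "az": 0, "gripper": 0.4}
    - {"dx": 0, "dy": 0, "dz": 0.33, "ax": 0, "ay": 0, "az": 0, "gripper": 0.4}
    - {"dx": 0, "dy": 0, "dz": 0, "ax": 0, "ay": 0, "az": 0, "gripper": 1}
    - {"dx": 0, "dy": 0, "dz": 0, "ax": 0, "ay": 0, "az": 0, "gripper": 1}
    - {"dx": 0, "dy": 0, "dz": 0, "ax": 0, "ay": 0, "az": 0, "gripper": 1}
    - {"dx": 0, "dy": 0, "dz": 0, "ax": 0, "ay": 0, "az": 0, "gripper": 1}
    - {"dx": 0, "dy": 0, "dz": 0, "ax": 0, "ay": 0, "az": 0, "gripper": 1}
    - {"dx": 0, "dy": 0, "dz": 0, "ax": 0, "ay": 0, "az": 0, "gripper": 1}
  squeeze: 30

```text
clock: 17.98
eef_pos: [543.5, 303.5, 94.9]
eef_rot: [-3.14, 0.001, -3.032]
wrist_force: [-0.8, -5.3, 4.1]
finger_gap: 14.0
finger_force: 30.0
```

>>> jog_arm:
  commands:
    - {"dx": 0, "dy": 0, "dz": 0, "ax": 0, "ay": 0, "az": 0.6, "gripper": 1}
    - {"dx": 0, "dy": 0, "dz": 0, "ax": 0, "ay": 0, "az": 0.9, "gripper": 1}
    - {"dx": 0, "dy": 0, "dz": 0, "ax": 0, "ay": 0, "az": 0.9, "gripper": 1}
    - {"dx": 0, "dy": 0, "dz": 0, "ax": 0, "ay": 0, "az": 0.9, "gripper": 1}
    - {"dx": 0, "dy": 0, "dz": 0, "ax": 0, "ay": 0, "az": 0.9, "gripper": 1}
    - {"dx": 0, "dy": 0, "dz": 0, "ax": 0, "ay": 0, "az": 0.9, "gripper": 1}
    - {"dx": 0, "dy": 0, "dz": 0, "ax": 0, "ay": 0, "az": 0.6, "gripper": 1}
    - {"dx": 0, "dy": 0, "dz": 0, "ax": 0, "ay": 0, "az": 0.4, "gripper": 1}
    - {"dx": 0, "dy": 0, "dz": 0, "ax": 0, "ay": 0, "az": 0, "gripper": 1}

```text
clock: 19.1
eef_pos: [543.4, 303.4, 94.9]
eef_rot: [3.142, 0.002, 2.186]
wrist_force: [-1.1, -6.0, 5.1]
finger_gap: 13.9
finger_force: 30.0
```

```bash
python3 - <<'E'
from plan import *
s=manip.read_state();print(s["eef_rot"],s["moment"],s["joints"].round(2))
E
```

```text
[3.14157027e+00 2.09522949e-03 2.18579337e+00] [-1.28374812  0.27863498 -0.04734786] [ 0.45  0.57  1.42 -0.    1.15 -0.16]
```

>>> jog_arm:
  commands:
    - {"dx": 0, "dy": 0, "dz": 0, "ax": 0, "ay": 0, "az": 0.3, "gripper": 1}
    - {"dx": 0, "dy": 0, "dz": 0, "ax": 0, "ay": 0, "az": 0.2, "gripper": 1}
    - {"dx": 0, "dy": 0, "dz": 0, "ax": 0, "ay": 0, "az": 0, "gripper": 1}
    - {"dx": 0, "dy": 0, "dz": 0, "ax": 0, "ay": 0, "az": 0, "gripper": 1}

```text
clock: 19.6
eef_pos: [543.4, 303.4, 94.9]
eef_rot: [3.141, 0.002, 2.1]
wrist_force: [-1.3, -6.6, 5.0]
finger_gap: 13.8
finger_force: 30.2
```

```bash
python3 - <<'E'
from plan import *
s=manip.read_state();print(s["eef_rot"],s["moment"])
E
```

```text
[3.14134210e+00 2.30285151e-03 2.10028805e+00] [-1.38158852  0.24288193  0.37569273]
```

>>> jog_arm:
  commands:
    - {"dx": 0, "dy": 0, "dz": 0, "ax": 0, "ay": 0, "az": 0.2, "gripper": 1}
    - {"dx": 0, "dy": 0, "dz": 0, "ax": 0, "ay": 0, "az": 0, "gripper": 1}

```text
clock: 19.85
eef_pos: [543.4, 303.4, 94.9]
eef_rot: [3.141, 0.002, 2.065]
wrist_force: [-1.4, -6.1, 5.0]
finger_gap: 14.3
finger_force: 31.3
```

```bash
python3 - <<'E'
from plan import *
s=manip.read_state();print(s["eef_rot"],s["moment"])
E
```

```text
[3.1413142e+00 2.4266934e-03 2.0652371e+00] [-1.34180648  0.27765126  0.77593739]
```

The red knob's end stop is reached, with the moment rising sharply. Release, lift and go to yellow.

>>> jog_arm:
  commands:
    - {"dx": 0, "dy": 0, "dz": 0, "ax": 0, "ay": 0, "az": -0.3, "gripper": 0.4}
    - {"dx": 0, "dy": 0, "dz": 0, "ax": 0, "ay": 0, "az": 0, "gripper": 0.4}
    - {"dx": 0, "dy": 0, "dz": 0, "ax": 0, "ay": 0, "az": 0, "gripper": 0.4}
    - {"dx": 0, "dy": 0, "dz": 0, "ax": 0, "ay": 0, "az": 0, "gripper": 0.4}
    - {"dx": 0, "dy": 0, "dz": -0.6, "ax": 0, "ay": 0, "az": 0, "gripper": 0.4}
    - {"dx": 0, "dy": 0, "dz": -0.9, "ax": 0, "ay": 0, "az": 0, "gripper": 0.4}
    - {"dx": 0, "dy": 0, "dz": -0.9, "ax": 0, "ay": 0, "az": 0, "gripper": 0.4}
    - {"dx": 0, "dy": 0, "dz": 0, "ax": 0, "ay": 0, "az": 0, "gripper": 0.4}
    - {"dx": 0, "dy": 0, "dz": 0, "ax": 0, "ay": 0, "az": 0, "gripper": 0.4}

```text
clock: 20.98
eef_pos: [542.8, 303.9, 189.6]
eef_rot: [-3.141, 0.001, 2.117]
wrist_force: [-0.3, 1.5, -0.4]
finger_gap: 56.5
finger_force: 0.0
```

```bash
python3 - <<'E'
from plan import *
plan([601.1,133,191],[np.pi,0,np.pi+.24])
from cell import cams;import pickle,re
pickle.dump(cams.camera("wrist"),open("w1.pkl","wb"))
from vis import *
c=pickle.load(open("w1.pkl","rb"))
p=np.array([[543.3,303.4,102],[601.1,133,102]]);print(proj(c,p))
cv2.imwrite("pics/w6.png",c["image"][:,:,::-1])
E
```

```text
t 20.98 turns [-0.01  0.   -7.25] shift before turn [-4.408 -0.975 -0.029] after turn [-0.399 -4.497 -0.034]
[[317.67381486 246.88702663]
 [275.95561429 426.15016015]]
```

>>> jog_arm:
  commands:
    - {"dx": 0, "dy": 0, "dz": 0, "ax": 0, "ay": 0, "az": -0.906, "gripper": 0.4}
    - {"dx": 0, "dy": 0, "dz": 0, "ax": 0, "ay": 0, "az": -0.906, "gripper": 0.4}
    - {"dx": 0, "dy": 0, "dz": 0, "ax": 0, "ay": 0, "az": -0.906, "gripper": 0.4}
    - {"dx": 0, "dy": 0, "dz": 0, "ax": 0, "ay": 0, "az": -0.906, "gripper": 0.4}
    - {"dx": 0, "dy": 0, "dz": 0, "ax": 0, "ay": 0, "az": -0.906, "gripper": 0.4}
    - {"dx": 0, "dy": 0, "dz": 0, "ax": 0, "ay": 0, "az": -0.906, "gripper": 0.4}
    - {"dx": 0, "dy": 0, "dz": 0, "ax": 0, "ay": 0, "az": -0.906, "gripper": 0.4}
    - {"dx": 0, "dy": 0, "dz": 0, "ax": 0, "ay": 0, "az": -0.906, "gripper": 0.4}

```text
clock: 22.02
eef_pos: [542.8, 303.9, 189.1]
eef_rot: [-3.14, -0.001, -2.896]
wrist_force: [0.5, 0.2, -0.7]
finger_gap: 56.4
finger_force: 0.0
```

>>> jog_arm:
  commands:
    - {"dx": -0.08, "dy": -0.9, "dz": 0, "ax": 0, "ay": 0, "az": 0, "gripper": 0.4}
    - {"dx": -0.08, "dy": -0.9, "dz": 0, "ax": 0, "ay": 0, "az": 0, "gripper": 0.4}
    - {"dx": -0.08, "dy": -0.9, "dz": 0, "ax": 0, "ay": 0, "az": 0, "gripper": 0.4}
    - {"dx": -0.08, "dy": -0.9, "dz": 0, "ax": 0, "ay": 0, "az": 0, "gripper": 0.4}
    - {"dx": -0.08, "dy": -0.9, "dz": 0, "ax": 0, "ay": 0, "az": 0, "gripper": 0.4}
    - {"dx": 0, "dy": 0, "dz": 0, "ax": 0, "ay": 0, "az": 0, "gripper": 0.4}
    - {"dx": 0, "dy": 0, "dz": 0, "ax": 0, "ay": 0, "az": 0, "gripper": 0.4}

```text
clock: 22.9
eef_pos: [601.2, 133.6, 189.9]
eef_rot: [-3.141, -0.0, -2.901]
wrist_force: [-0.3, 0.9, -0.2]
finger_gap: 56.5
finger_force: 0.0
```

```bash
python3 - <<'E'
from plan import *
plan([601.1,133,94],[np.pi,0,np.pi+.24]);print(manip.read_state()["joints"].round(2))
E
```

```text
t 22.9 turns [-0. -0.  0.] shift before turn [ 0.005 -0.011  2.398] after turn [ 0.006 -0.013  2.398]
[ 0.16  0.47  1.35 -0.    1.33 -1.65]
```

>>> jog_arm:
  commands:
    - {"dx": 0, "dy": -0.01, "dz": 0.8, "ax": 0, "ay": 0, "az": 0, "gripper": 0.4}
    - {"dx": 0, "dy": 0, "dz": 0.8, "ax": 0, "ay": 0, "az": 0, "gripper": 0.4}
    - {"dx": 0, "dy": 0, "dz": 0.5, "ax": 0, "ay": 0, "az": 0, "gripper": 0.4}
    - {"dx": 0, "dy": 0, "dz": 0.28, "ax": 0, "ay": 0, "az": 0, "gripper": 0.4}
    - {"dx": 0, "dy": 0, "dz": 0, "ax": 0, "ay": 0, "az": 0, "gripper": 1}
    - {"dx": 0, "dy": 0, "dz": 0, "ax": 0, "ay": 0, "az": 0, "gripper": 1}
    - {"dx": 0, "dy": 0, "dz": 0, "ax": 0, "ay": 0, "az": 0, "gripper": 1}
    - {"dx": 0, "dy": 0, "dz": 0, "ax": 0, "ay": 0, "az": 0, "gripper": 1}
    - {"dx": 0, "dy": 0, "dz": 0, "ax": 0, "ay": 0, "az": 0, "gripper": 1}
    - {"dx": 0, "dy": 0, "dz": 0, "ax": 0, "ay": 0, "az": 0, "gripper": 1}
  squeeze: 30

```text
clock: 24.15
eef_pos: [601.9, 133.0, 95.9]
eef_rot: [-3.141, 0.002, -2.901]
wrist_force: [-2.0, 4.5, 2.9]
finger_gap: 14.0
finger_force: 29.8
```

>>> jog_arm:
  commands:
    - {"dx": 0, "dy": 0, "dz": 0, "ax": 0, "ay": 0, "az": 0.6, "gripper": 1}
    - {"dx": 0, "dy": 0, "dz": 0, "ax": 0, "ay": 0, "az": 0.9, "gripper": 1}
    - {"dx": 0, "dy": 0, "dz": 0, "ax": 0, "ay": 0, "az": 0.9, "gripper": 1}
    - {"dx": 0, "dy": 0, "dz": 0, "ax": 0, "ay": 0, "az": 0.9, "gripper": 1}
    - {"dx": 0, "dy": 0, "dz": 0, "ax": 0, "ay": 0, "az": 0.9, "gripper": 1}
    - {"dx": 0, "dy": 0, "dz": 0, "ax": 0, "ay": 0, "az": 0.9, "gripper": 1}
    - {"dx": 0, "dy": 0, "dz": 0, "ax": 0, "ay": 0, "az": 0.9, "gripper": 1}
    - {"dx": 0, "dy": 0, "dz": 0, "ax": 0, "ay": 0, "az": 0.5, "gripper": 1}
    - {"dx": 0, "dy": 0, "dz": 0, "ax": 0, "ay": 0, "az": 0.3, "gripper": 1}
    - {"dx": 0, "dy": 0, "dz": 0, "ax": 0, "ay": 0, "az": 0, "gripper": 1}

```text
clock: 25.4
eef_pos: [601.6, 132.3, 95.9]
eef_rot: [-3.141, 0.001, 2.195]
wrist_force: [-4.0, -1.1, 5.1]
finger_gap: 13.9
finger_force: 29.8
```

```bash
python3 - <<'E'
from plan import *
s=manip.read_state();print(s["eef_rot"],s["moment"])
E
```

```text
[-3.14122806e+00  1.43326218e-03  2.19464525e+00] [-0.28497529  0.93769404  0.01216727]
```

>>> jog_arm:
  commands:
    - {"dx": 0, "dy": 0, "dz": 0, "ax": 0, "ay": 0, "az": 0.4, "gripper": 1}
    - {"dx": 0, "dy": 0, "dz": 0, "ax": 0, "ay": 0, "az": 0.25, "gripper": 1}
    - {"dx": 0, "dy": 0, "dz": 0, "ax": 0, "ay": 0, "az": 0.1, "gripper": 1}
    - {"dx": 0, "dy": 0, "dz": 0, "ax": 0, "ay": 0, "az": 0, "gripper": 1}

```text
clock: 25.9
eef_pos: [601.5, 132.2, 95.9]
eef_rot: [-3.141, 0.002, 2.065]
wrist_force: [-5.1, -2.1, 6.4]
finger_gap: 14.2
finger_force: 30.1
```

```bash
python3 - <<'E'
from plan import *
s=manip.read_state();print(s["eef_rot"],s["moment"])
E
```

```text
[-3.14128111e+00  1.59867141e-03  2.06477942e+00] [-0.30048874  1.02984601  0.37722748]
```

>>> jog_arm:
  commands:
    - {"dx": 0, "dy": 0, "dz": 0, "ax": 0, "ay": 0, "az": 0.2, "gripper": 1}
    - {"dx": 0, "dy": 0, "dz": 0, "ax": 0, "ay": 0, "az": 0, "gripper": 1}
    - {"dx": 0, "dy": 0, "dz": 0, "ax": 0, "ay": 0, "az": -0.3, "gripper": 0.4}
    - {"dx": 0, "dy": 0, "dz": 0, "ax": 0, "ay": 0, "az": 0, "gripper": 0.4}
    - {"dx": 0, "dy": 0, "dz": 0, "ax": 0, "ay": 0, "az": 0, "gripper": 0.4}
    - {"dx": 0, "dy": 0, "dz": 0, "ax": 0, "ay": 0, "az": 0, "gripper": 0.4}
    - {"dx": 0, "dy": 0, "dz": -0.6, "ax": 0, "ay": 0, "az": 0, "gripper": 0.4}
    - {"dx": 0, "dy": 0, "dz": -1, "ax": 0, "ay": 0, "az": 0, "gripper": 0.4}
    - {"dx": 0, "dy": 0, "dz": -1, "ax": 0, "ay": 0, "az": 0, "gripper": 0.4}
    - {"dx": 0, "dy": 0, "dz": -1, "ax": 0, "ay": 0, "az": 0, "gripper": 0.4}

```text
clock: 27.15
eef_pos: [601.5, 132.7, 240.9]
eef_rot: [3.141, 0.001, 2.082]
wrist_force: [0.7, 0.3, 0.1]
finger_gap: 56.5
finger_force: 0.0
```

>>> jog_arm:
  commands:
    - {"dx": 0, "dy": 0, "dz": -0.5, "ax": 0, "ay": 0, "az": 0, "gripper": 0.4}
    - {"dx": 0, "dy": 0, "dz": 0, "ax": 0, "ay": 0, "az": 0, "gripper": 0.4}

```text
clock: 27.4
eef_pos: [602.0, 132.8, 260.8]
eef_rot: [3.138, 0.002, 2.082]
wrist_force: [0.1, -0.4, -0.1]
finger_gap: 56.5
finger_force: 0.0
```

```bash
python3 - <<'E'
from plan import *;from cell import cams;from vis import *
c=cams.camera("wrist");T=cams.camera("top");S_=cams.camera("scene")
f=lambda i,x,y,w,h:cv2.resize(i[y:y+h,x:x+w],(400,300),interpolation=cv2.INTER_NEAREST)
m=np.vstack([np.hstack([f(S_["image"],350,180,107,80),f(T["image"],160,165,134,100)]),np.hstack([f(c["image"],0,0,640,480),f(S_["image"],280,150,213,160)])])
cv2.imwrite("pics/z7.png",m[:,:,::-1])
E
```

```text
(no output)
```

View pics/z7.png

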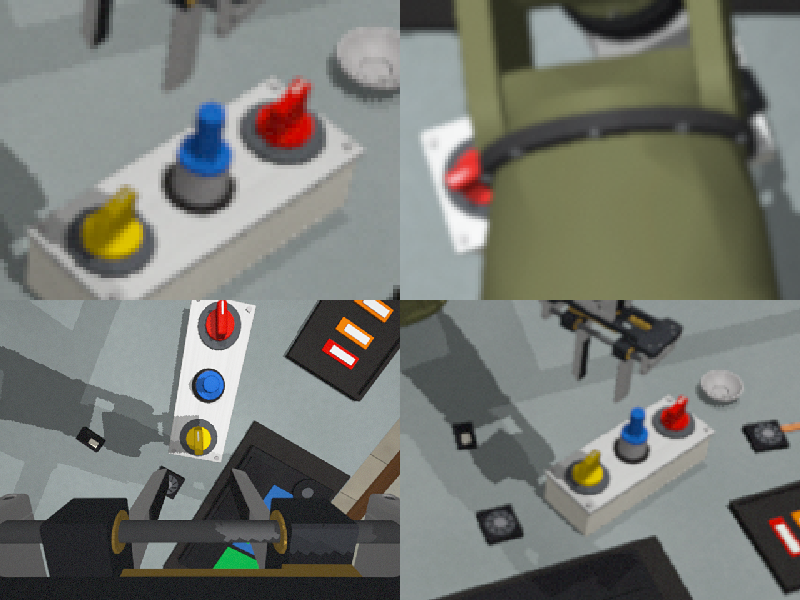

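In the wrist crop, both bars (red at (220,322), yellow at (199,437)) point nearly along the tank. The stopper is upright and flush, and the arm is clear.

```bash
python3 -c "
from cell import job
print(job.sign_off())"
```

```text
the job is handed in; nothing more can be done
None
```

I handed the job in at about 27.5 s of robot time: the stopper sits upright and flush in the neck, released, and the red knob, then the yellow, were turned until the torque rose at their end stops. The arm is clear and I saw no bystanders disturbed, but the sign-off call returned no verdict.

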